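# Feel for a plinth's blind hole and hold it hole-up

### The arm

A 6-joint arm with a two-finger parallel gripper is mounted at the origin on the work surface. World frame = base frame: x ahead of the robot, y to its left, z up, the work surface at z = 0. Lengths are in m, angles in rad, forces in N, time in s.
With the tool pointing down it reaches from about 0.35 to 1 m from the base axis. Payload 7.1 kg.
Tool frame: the origin (TCP) lies between the finger pads; the fingertips stand 22 mm ahead of it and the grasp point (between the pads) lies 3 mm ahead of it; x points along the fingers, y is the direction in which the jaws open and shut, and the axes are right-handed (so a half turn about x gives the same grasp; the last joint's range is limited). The gripper opens to 85 mm and grips with 20 to 120 N. Pads are 22 mm wide; open, the fingers measure 114 mm over their backs; the gripper's body (76 mm by 85 mm) begins 54 mm behind the grasp point. The pads swing forward as they close: fully open they stand 13 mm farther back than shut.
Start: joints at [1.264, 0.423, 1.63, -0, 1.089, -0.019], TCP at [0.177, 0.599, 0.253] pointing down, gripper open.
Joint ranges: [-3, 3], [-0.9, 2.11], [0.09, 2.58], [-1.31, 4.45], [0.11, 2.69], [-2.54, 2.54]. Speed limits (rad/s): [2.39, 2.39, 3.01, 3.14, 3.14, 3.14].

### API

Orientations are given as a rotation vector (axis times angle).
In Python, from rig import manip gives the robot as it stands. The module is installed in compiled form; this text tells all that it offers. Calls block until the motion is done:
- manip.move_to(position, orientation): joint-space move of the TCP to a pose.
- manip.servo_line(position, orientation=None, rate=0.15): straight line of the TCP; orientation=None keeps the orientation; rate is the mean speed in m/s.
- manip.set_joints(angles): joint-space move.
- manip.command_gripper(opening, f_grip=None): finger opening in m; f_grip is the grip in N (None keeps the last); returns when the fingers have stopped.
- manip.hold(seconds).
- manip.solve_ik(position, orientation): joint angles nearest the present ones, or None.
- manip.camera(name): name is "scene" or "side" or "wrist"; returns a dict with "image" (480x640x3 uint8, red, green, blue), "fx", "fy", "cx", "cy" (pixels), "cam_to_world" (4x4, takes a point from camera to world coordinates); the wrist camera has in their place "mount" (4x4, takes a point from camera to tool coordinates, whose origin is the TCP and whose axes are the tool frame's). Camera axes: x right, y down, z forward; pixel columns grow to the right and rows downward; lengths in m; the calibration is good to about 2 mm. A picture is of the moment at which its call begins: read the wrist's pose just before it. There is no depth.
A pose or a line that the arm cannot do raises manip.IKError and nothing moves.
- manip.sign_off(): hands the job in, once; it reports no verdict.
Readings, each from a call of its own:
- manip.get_time(): time.
- manip.get_joint_positions(): joint angles.
- manip.get_joint_vel(): joint speeds.
- manip.get_tau(): joint torques, N m.
- manip.get_position(): TCP position.
- manip.get_ee_rot(): TCP orientation.
- manip.get_contact_force(): force on the tool from outside, world axes, zero at the start.
- manip.get_torque(): the same for the moment, N m.
- manip.get_width(): finger opening in m.
Only numpy, scipy, OpenCV 4.12 (cv2) and the standard library are available. Lean on these libraries where they do the work, as an engineer would, in place of code of your own. Each camera call takes 0.05 s, during which the arm holds its last target.

### The job

Four walnut plinths lie on the jeweller's bench, two good and two rejects (one cut short, one with a broken corner). Take one good plinth, feel for its blind stud hole by trying its ends on the steel dowel that sticks out of the vice until an end slides on all the way to the bottom of the hole, then draw it off and turn it so that the hole faces straight up. Finish while still holding it in the gripper, upright and still, well clear of everything and more than 120 mm above the bench, ready to take the figure, with the other plinths and everything else on the bench left where they lie.

Things in the scene. Friction and masses are not known exactly. Their poses are not given: they have to be found in the camera images.
- plinth_a: Good walnut plinth, a plain block 64 mm long, 40 x 40 mm across, about 70 g, lying on a long side. Origin: middle of the block, 20 mm above the bench as it lies; x along its length, z up. A round blind hole, 14 mm wide and 28 mm deep, is in the centre of ONE end; the ends are else alike, and which one (+x or -x) is not told: find it. Either good plinth will do.
- plinth_b: Good walnut plinth, a plain block 64 mm long, 40 x 40 mm across, about 70 g, lying on a long side. Origin: middle of the block, 20 mm above the bench as it lies; x along its length, z up. A round blind hole, 14 mm wide and 28 mm deep, is in the centre of ONE end; the ends are else alike, and which one (+x or -x) is not told: find it. Either good plinth will do.
- plinth_short: A reject, leave it: the same 40 x 40 mm walnut block cut too short, only 46 mm long. Origin in the middle of the block, x along its length.
- plinth_chipped: A reject, leave it: the same 64 x 40 x 40 mm walnut block with one upper corner of an end broken away, a notch about 20 mm each way. Origin in the middle of the block, x along its length.
- vice: Small blue bench vice, bolted down, jaw tops 115 mm high. Origin on the bench under the middle of the jaw gap; x runs from its screw and tommy bar (reaching 116 mm to -x) to its anvil (85 mm to +x); jaws 78 mm wide along y. A plain steel dowel 10 mm thick, like the figure's stud, is nipped level in the jaws along y and sticks out of the -y side.
- dowel_tip (a point): Rounded free end of the rigid dowel, on its axis, 108 mm above the bench. Axes as the vice's: the dowel runs from here along +y for 38 mm to the jaws, free all round. A plinth slides on along +y with its length level; fully on, the tip lies 4 mm from the middle of the block. An undrilled end stops at the tip with 32 mm between tip and middle.
- washer: Bystander: flat steel washer 30 mm across, 4 mm thick, among the plinths. Origin under its centre.
- dapping_block: Bystander: steel dapping block, a 50 mm cube. Origin under its centre.
- hammer: Bystander: small hammer 260 mm long lying along its x. Origin at the underside of the middle.
- file: Bystander: flat file with a wooden handle, 235 mm long, 25 mm high, lying along its x. Origin on the bench where the blade meets the handle.
- bur_pot: Bystander: small white pot, 42 mm across and 30 mm tall, with a few burs standing in it to 52 mm. Origin under its centre.
- spectacles: Bystander: spectacles standing open, 135 mm wide and 140 mm deep, 42 mm high. Origin on the bench under the bridge, temples towards its x.
- pencil: Bystander: pencil 168 mm long lying along its x. Origin under its middle.
Things that resemble listed ones, but are neither listed nor needed, are in the scene too. Leave any pink look-alike of the plinth_a alone.

How it is judged:
By the outcome, as a careful person would: the job done as asked, in the order asked, and still so for the second after the job is handed in, while the arm keeps its last pose, push and grip.
It also fails if it takes over 67 s, if anything falls off the work surface, if the arm or the gripper's body presses on something with over 40 N, if the wrist force passes 120 N, or if a joint passes its speed limit or range.

## Working session

There is one attempt and no reset: what is moved stays moved. The work goes in short steps, each a Python script; the robot and the scene stay as the last script left them, time stands still between calls to the robot, and variables do not carry over. Pictures are saved under pics/ and viewed, and the job is handed in when it is done.

```bash
mkdir -p pics; ls; python3 - <<'E'
from rig import manip
import cv2,numpy as np
for n in ("scene","side","wrist"):
    p=manip.get_position();r=manip.get_ee_rot()
    c=manip.camera(n); cv2.imwrite(f"pics/{n}0.png",c["image"][:,:,::-1])
    print(n,c["fx"],c["fy"],c["cx"],c["cy"]);print(np.round(c.get("cam_to_world",c.get("mount")),4).tolist(),p,r)
print(manip.get_time())
E
```

```text
pics
scene 496.9263444237469 496.9263444237469 315.7424376256611 241.42649752165337
[[-0.7792, 0.3512, -0.5191, 1.0987], [0.6268, 0.4361, -0.6457, 0.5455], [-0.0004, -0.8285, -0.56, 0.6331], [0.0, 0.0, 0.0, 1.0]] [0.17722637 0.59880104 0.25253595] [ 0.22468725  1.55920465 -0.22711041]
side 563.7974506422048 563.7974506422048 315.19047610021875 238.39997838835131
[[0.6836, -0.4098, 0.6039, -0.0476], [-0.7298, -0.3847, 0.5651, -0.6635], [0.0008, -0.8271, -0.5621, 0.6817], [0.0, 0.0, 0.0, 1.0]] [0.17721743 0.59882816 0.25254773] [ 0.22472552  1.55921538 -0.22707612]
wrist 336.0717496696455 336.0717496696455 318.29471574036364 238.99639046717326
[[-0.0004, -0.2954, 0.9554, -0.121], [1.0, -0.0011, 0.0001, 0.0008], [0.001, 0.9554, 0.2954, -0.0757], [0.0, 0.0, 0.0, 1.0]] [0.17724186 0.59885731 0.25262224] [ 0.224839    1.55919191 -0.22698496]
0.15
```

View pics/scene0.png

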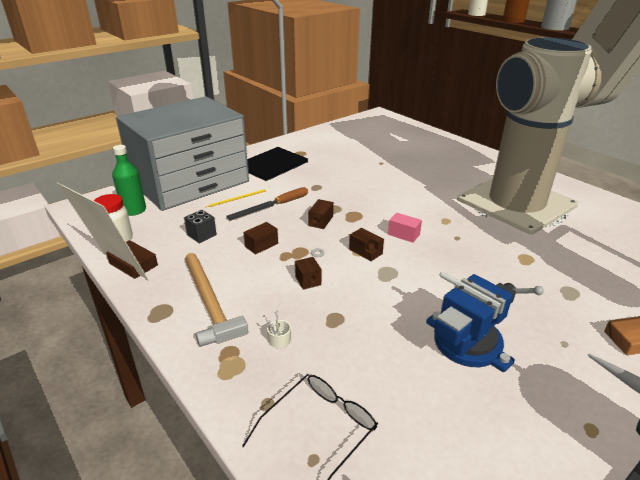

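View pics/side0.png

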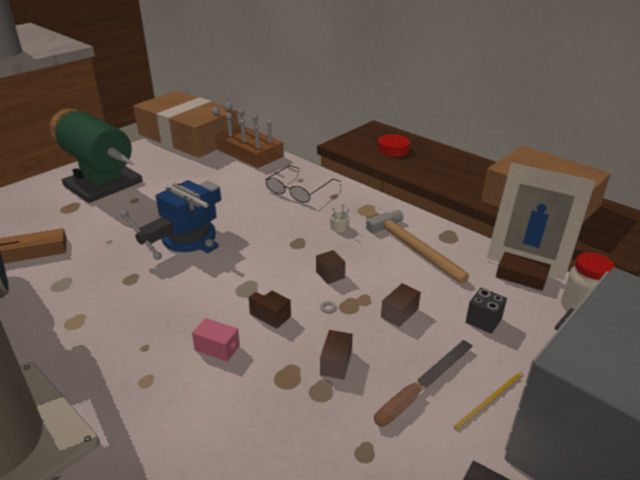

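View pics/wrist0.png

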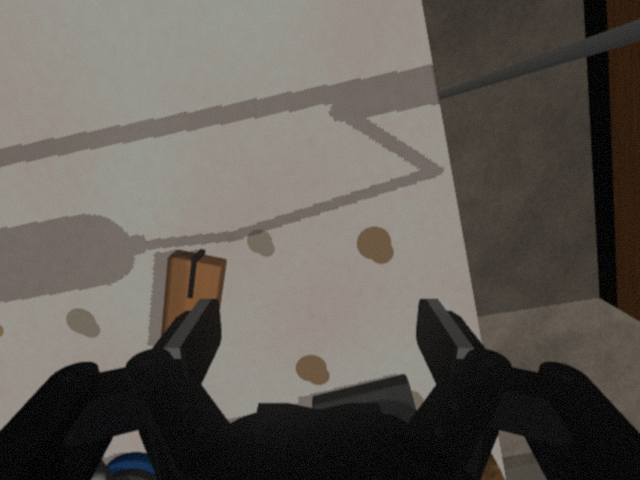

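```bash
python3 - <<'E'
import cv2,numpy as np
a=cv2.imread("pics/scene0.png");b=cv2.imread("pics/side0.png")
cv2.imwrite("pics/z1.png",cv2.resize(a[190:300,230:430],None,fx=4,fy=4,interpolation=cv2.INTER_CUBIC))
cv2.imwrite("pics/z2.png",cv2.resize(b[240:390,190:430],None,fx=3.3,fy=3.3,interpolation=cv2.INTER_CUBIC))
va=cv2.resize(a[255:370,410:560],None,fx=4,fy=4,interpolation=cv2.INTER_CUBIC)
vb=cv2.resize(b[165:275,110:240],None,fx=4.5,fy=4.5,interpolation=cv2.INTER_CUBIC)
cv2.imwrite("pics/z3.png",va);cv2.imwrite("pics/z4.png",vb)
E
```

```text
(no output)
```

View pics/z1.png

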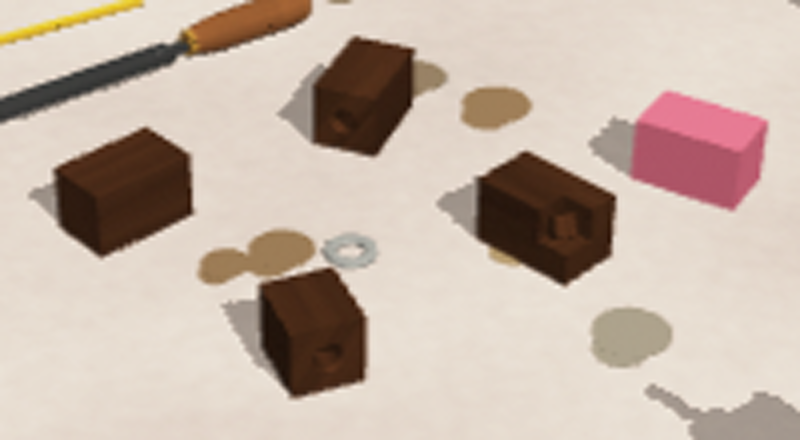

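View pics/z2.png

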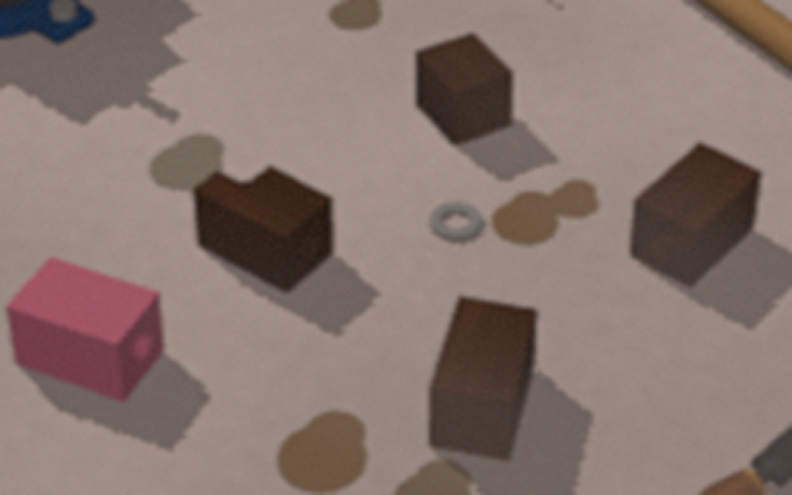

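View pics/z3.png

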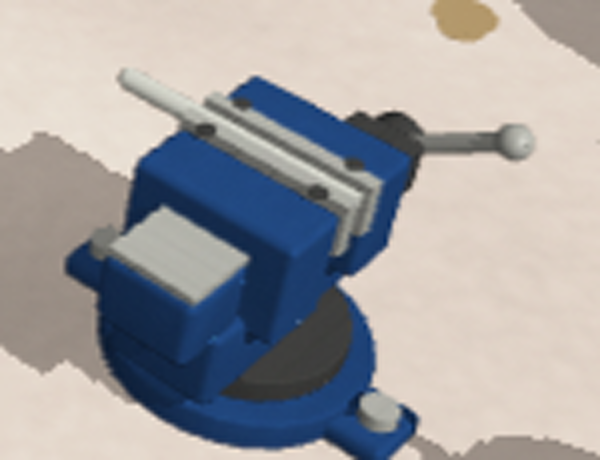

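View pics/z4.png

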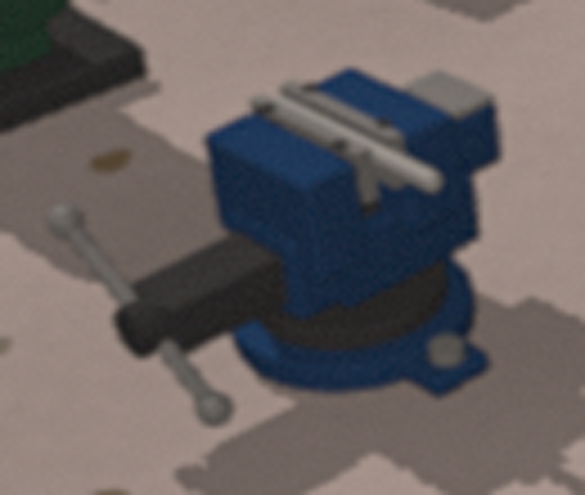

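```bash
cat > h.py <<'E'
from rig import manip
import cv2,numpy as np
from scipy.spatial.transform import Rotation as R
SC=dict(f=496.9263,c=(315.742,241.426),T=np.array([[-0.7792,0.3512,-0.5191,1.0987],[0.6268,0.4361,-0.6457,0.5455],[-0.0004,-0.8285,-0.56,0.6331],[0,0,0,1]]))
SI=dict(f=563.797,c=(315.190,238.400),T=np.array([[0.6836,-0.4098,0.6039,-0.0476],[-0.7298,-0.3847,0.5651,-0.6635],[0.0008,-0.8271,-0.5621,0.6817],[0,0,0,1]]))
def ray(C,p):
    d=C['T'][:3,:3]@np.array([(p[0]-C['c'][0])/C['f'],(p[1]-C['c'][1])/C['f'],1]); return C['T'][:3,3],d
def plane(C,p,z):
    o,d=ray(C,p); return o+d*(z-o[2])/d[2]
def tri(p,q,C1=SC,C2=SI):
    o1,d1=ray(C1,p);o2,d2=ray(C2,q)
    s=np.linalg.lstsq(np.c_[d1,-d2],o2-o1,rcond=None)[0]
    a,b=o1+s[0]*d1,o2+s[1]*d2
    return (a+b)/2,np.linalg.norm(a-b)
def proj(C,P):
    q=C['T'][:3,:3].T@(np.asarray(P)-C['T'][:3,3]); return q[:2]/q[2]*C['f']+C['c']
E
python3 - <<'E'
from h import *
z1=lambda u,v:(230+u/4,190+v/4)
z2=lambda u,v:(190+u/3.3,240+v/3.3)
np.set_printoptions(precision=4,suppress=True)
print('tip',tri((441.2,273.7),(206.2,205.4)),plane(SC,(441.2,273.7),.108),plane(SI,(206.2,205.4),.108))
for nm,A,B in (('P',[(315,87),(358,38),(413,50),(383,105)],[(460,297),(536,310),(515,392),(432,387)]),
 ('Q',[(55,172),(147,129),(190,155),(98,210)],[(635,200),(700,145),(760,175),(693,237)]),
 ('S',[(261,287),(333,269),(365,317),(287,337)],[(416,54),(471,35),(512,75),(460,95)])):
  for C,L,f in ((SC,A,z1),(SI,B,z2)):
    X=np.array([plane(C,f(*p),.04) for p in L])[:,:2]
    print(nm,X.tolist(),'ctr',X.mean(0),[np.linalg.norm(X[i]-X[i-1]).round(4) for i in range(4)])
# vice screw/axis: jaws far end of dowel
print(plane(SC,(410+355/4,255+205/4),.115))
E
```

```text
tip (array([0.5061, 0.1519, 0.1074]), np.float64(0.0017674662128922124)) [0.5059 0.1528 0.108 ] [0.5059 0.1501 0.108 ]
P [[0.4839998702020366, -0.24515297932457825], [0.42751860852817036, -0.2746882037339179], [0.4110263961000584, -0.24245434886459938], [0.4660405446399828, -0.20460945179119505]] ctr [ 0.4471 -0.2417] [np.float64(0.0443), np.float64(0.0637), np.float64(0.0362), np.float64(0.0668)]
P [[0.46334151316143457, -0.21735910869076513], [0.4820615993377627, -0.2507090960713912], [0.43352306147594766, -0.2786586579199424], [0.4093399852781523, -0.24824784859625826]] ctr [ 0.4471 -0.2487] [np.float64(0.0622), np.float64(0.0382), np.float64(0.056), np.float64(0.0389)]
Q [[0.6508889489571191, -0.26273097626896014], [0.5866566533684485, -0.26814734645987615], [0.5834656368432538, -0.2305661551868312], [0.6528137989991629, -0.2168105615057333]] ctr [ 0.6185 -0.2446] [np.float64(0.046), np.float64(0.0645), np.float64(0.0377), np.float64(0.0707)]
Q [[0.5812752281260417, -0.23558610546734027], [0.6424931919670993, -0.2333419649084446], [0.643615499879243, -0.2719792408375009], [0.5784635183816875, -0.2752110553779761]] ctr [ 0.6115 -0.254 ] [np.float64(0.0397), np.float64(0.0613), np.float64(0.0387), np.float64(0.0652)]
S [[0.6267078593938868, -0.10736529119089255], [0.5889155406999427, -0.09673232464837989], [0.601766172407184, -0.05536620905627221], [0.6414035873309807, -0.06673096770733378]] ctr [ 0.6147 -0.0815] [np.float64(0.0432), np.float64(0.0393), np.float64(0.0433), np.float64(0.0412)]
S [[0.5978587741670092, -0.061860134749660345], [0.6342740602427245, -0.07259678856154606], [0.6207232464821676, -0.11630175206347593], [0.586034722266578, -0.10714039136014064]] ctr [ 0.6097 -0.0895] [np.float64(0.0468), np.float64(0.038), np.float64(0.0458), np.float64(0.0359)]
[0.5092 0.268  0.115 ]
```

```bash
cat >> h.py <<'E'
def rot(x,z):
    x=np.array(x,float);z=np.array(z,float);x/=np.linalg.norm(x);z-=x*(x@z);z/=np.linalg.norm(z)
    return R.from_matrix(np.c_[x,np.cross(z,x),z]).as_rotvec()
D=(0,0,-1)
E
python3 - <<'E'
from h import *
np.set_printoptions(precision=3,suppress=True)
print(R.from_rotvec(manip.get_ee_rot()).as_matrix())
th=np.radians(29);u=np.array([np.cos(th),np.sin(th),0])
for s in (1,-1):
  print('s',s)
  print('pick',manip.solve_ik([.447,-.245,.027],rot(D,s*u)),manip.solve_ik([.447,-.245,.18],rot(D,s*u)))
  print('ins',manip.solve_ik([.506,.118,.115],rot(D,(0,s,0))))
  print('insflip',manip.solve_ik([.506,.118,.115],rot(D,(0,-s,0))))
  for a in (0,-30,-60,-90,30,60,90):
    h=(np.cos(np.radians(a)),np.sin(np.radians(a)),0)
    print(a,manip.solve_ik([.5,-.0,.35],rot(h,(0,0,s))))
E
```

```text
[[-0.     0.284  0.959]
 [-0.001  0.959 -0.284]
 [-1.    -0.001 -0.   ]]
s 1
pick None None
ins None
insflip [ 0.206  0.482  1.947 -0.     0.713  0.206]
0 [-0.054  0.355  2.577  3.087  1.362  1.582]
-30 [0.455 0.385 2.431 4.144 1.391 1.298]
-60 None
-90 [ 0.488  0.612  1.839 -1.182  1.874  0.941]
30 [-0.536  0.385  2.431  2.06   1.413  1.857]
60 [-0.618  0.486  2.142  1.489  1.617  2.083]
90 [-0.53   0.612  1.839  1.147  1.898  2.19 ]
s -1
pick [-0.525  0.637  1.982 -0.     0.522  0.54 ] [-0.525  0.361  1.937 -0.     0.844  0.54 ]
ins [ 0.206  0.482  1.947 -0.     0.713  0.206]
insflip None
0 [-0.054  0.355  2.577  3.087  1.362 -1.559]
-30 [ 0.455  0.385  2.431  4.144  1.391 -1.844]
-60 None
-90 [ 0.488  0.612  1.839 -1.182  1.874 -2.201]
30 [-0.536  0.385  2.431  2.06   1.413 -1.284]
60 [-0.618  0.486  2.142  1.489  1.617 -1.059]
90 [-0.53   0.612  1.839  1.147  1.898 -0.952]
```

```bash
cat >> h.py <<'E'
def wshot(name):
    p=manip.get_position();r=R.from_rotvec(manip.get_ee_rot()).as_matrix()
    c=manip.camera("wrist");cv2.imwrite(f"pics/{name}.png",c["image"][:,:,::-1])
    T=np.eye(4);T[:3,:3]=r;T[:3,3]=p
    T=T@c["mount"];np.save(f"pics/{name}.npy",T)
def WC(name): return dict(f=336.07175,c=(318.2947,238.9964),T=np.load(f"pics/{name}.npy"))
E
python3 - <<'E'
from h import *
th=np.radians(29);u=np.array([np.cos(th),np.sin(th),0])
manip.move_to([.50,.10,.26],rot(D,(0,-1,0)));wshot("w1")
manip.move_to([.447,-.245,.17],rot(D,-u));wshot("w2")
print(manip.get_time(),manip.get_position())
E
```

```text
3.7333 [ 0.44768688 -0.24421741  0.17033309]
```

View pics/w1.png

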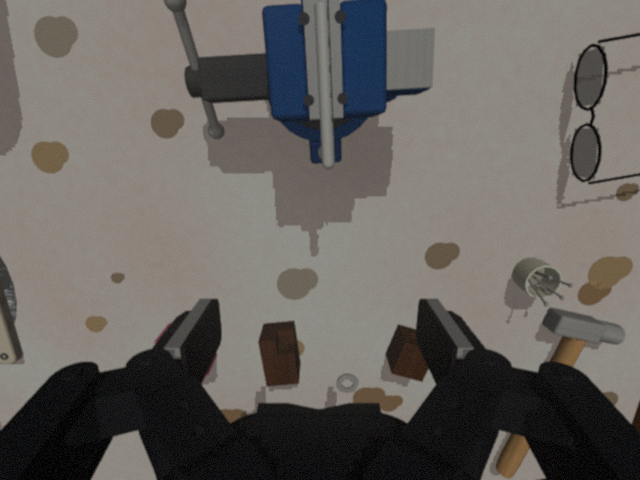

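View pics/w2.png

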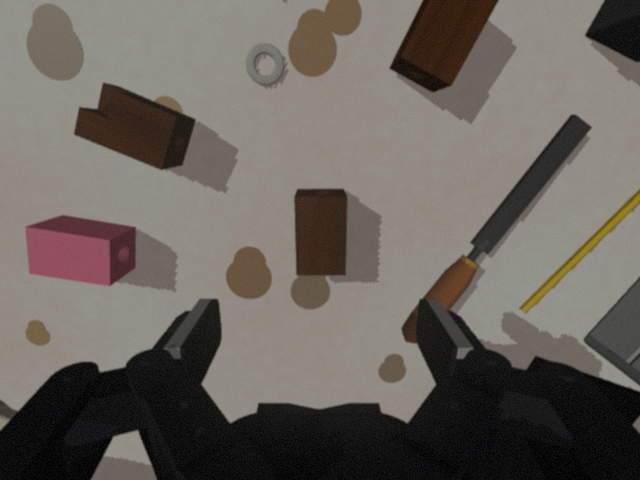

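```bash
python3 - <<'E'
from h import *
np.set_printoptions(precision=4,suppress=True)
a=cv2.imread("pics/w1.png")[0:200,230:430];cv2.imwrite("pics/z5.png",cv2.resize(a,None,fx=3,fy=3,interpolation=cv2.INTER_CUBIC))
b=cv2.imread("pics/w2.png");
cv2.imwrite("pics/z6.png",cv2.resize(b[170:290,270:370],None,fx=5,fy=5,interpolation=cv2.INTER_CUBIC))
m=(b.max(2)<75).astype(np.uint8);n,l,st,c=cv2.connectedComponentsWithStats(m)
i=l[235,320];print(st[i],c[i]);cn,_=cv2.findContours((l==i).astype(np.uint8),0,2);print(cv2.minAreaRect(cn[0]))
W=WC("w1")
for q in (441.2,273.7),: 
  print(tri((441.2,273.7),(328,166),SC,W),tri((206.2,205.4),(328,166),SI,W),plane(W,(328,166),.108),plane(W,(322,10),.113))
W=WC("w2")
X=np.array([plane(W,p,.04) for p in [(295,195),(346.5,195),(346,275),(296,275)]])[:,:2];print(X,X.mean(0),np.linalg.norm(X-np.roll(X,1,0),axis=1))
d=(X[0]+X[1]-X[2]-X[3]);print(np.degrees(np.arctan2(d[1],d[0])))
E
```

```text
[ 295  189   52   86 4269] [320.7002 231.2715]
((320.5, 231.5), (85.0, 51.0), 90.0)
(array([0.5076, 0.1538, 0.1094]), np.float64(0.00017556962575051647)) (array([0.5078, 0.1533, 0.1058]), np.float64(0.0003493156431774136)) [0.5076 0.1536 0.108 ] [0.5024 0.2595 0.113 ]
[[ 0.4674 -0.2124]
 [ 0.4862 -0.2462]
 [ 0.4298 -0.2789]
 [ 0.4101 -0.2435]] [ 0.4484 -0.2453] [0.0652 0.0387 0.0652 0.0405]
29.33544090294688
```

View pics/z5.png

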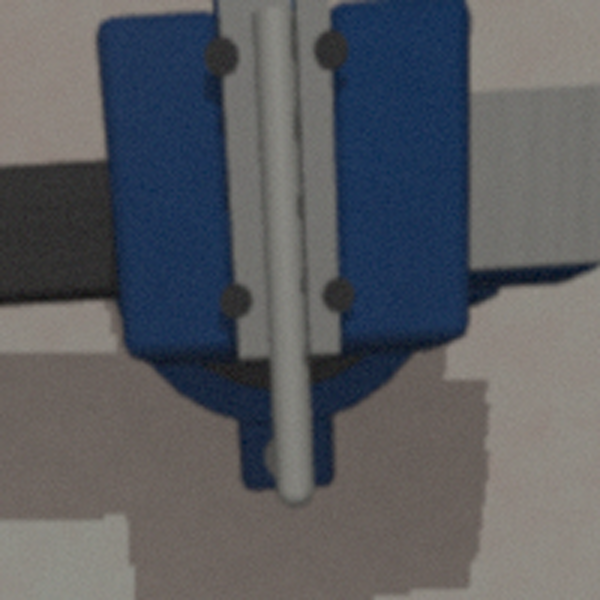

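View pics/z6.png

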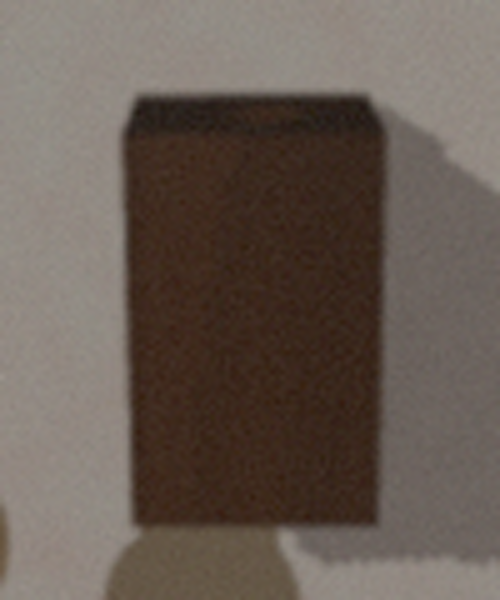

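```bash
python3 - <<'E'
from h import *
np.set_printoptions(precision=4,suppress=True)
W=WC("w1");a=cv2.imread("pics/w1.png").astype(int)
# dowel silhouette below jaws: bright vs background rows
pts=[]
for v in range(122,164):
    row=a[v,305:350].min(1);k=np.where(row>118)[0]
    pts.append((v,305+k.min() if len(k) else 0,305+k.max() if len(k) else 0,len(k)))
print(pts[::4])
L=[plane(W,p,.108)[:2] for p in [(319.9,4),(323.5,70),(326.7,143.3),(328.9,165)]]
print(L)
d=L[0]-L[3];print(np.degrees(np.arctan2(-d[0],d[1])))
# scene/side dowel direction
s=lambda u,v:(410+u/4,255+v/4)
A=plane(SC,s(128,77),.108);B=plane(SC,s(352,203),.108);d=(B-A)[:2];print(A,B,np.degrees(np.arctan2(-d[0],d[1])))
t=lambda u,v:(110+u/4.5,165+v/4.5)
A=plane(SI,t(428,180),.108);B=plane(SI,t(290,92),.108);d=(B-A)[:2];print(A,B,np.degrees(np.arctan2(-d[0],d[1])))
E
```

```text
[(122, np.int64(324), np.int64(329), 6), (126, np.int64(325), np.int64(329), 5), (130, np.int64(325), np.int64(328), 4), (134, np.int64(324), np.int64(329), 6), (138, np.int64(325), np.int64(329), 5), (142, np.int64(325), np.int64(329), 5), (146, np.int64(325), np.int64(330), 6), (150, np.int64(326), np.int64(329), 4), (154, np.int64(326), np.int64(329), 4), (158, np.int64(326), np.int64(330), 5), (162, np.int64(325), np.int64(329), 4)]
[array([0.501 , 0.2646]), array([0.5037, 0.2228]), array([0.5065, 0.171 ]), array([0.5083, 0.1543])]
3.810354141820014
[0.5061 0.1546 0.108 ] [0.5012 0.2628 0.108 ] 2.5943478621564346
[0.5054 0.1529 0.108 ] [0.5109 0.2639 0.108 ] -2.832179301879922
```

```bash
python3 - <<'E'
from h import *
np.set_printoptions(precision=4,suppress=True)
t=lambda u,v:(110+u/4.5,165+v/4.5)
A=plane(SI,t(428,180),.108);B=plane(SI,t(262,103),.108);d=(B-A)[:2];print(B,np.degrees(np.arctan2(-d[0],d[1])))
th=np.radians(29.3);u=np.array([np.cos(th),np.sin(th),0]);o=rot(D,-u)
manip.servo_line([.4484,-.2453,.09],o,rate=.15)
manip.servo_line([.4484,-.2453,.027],o,rate=.06)
print(manip.get_position(),manip.get_contact_force())
manip.command_gripper(.03,60)
print(manip.get_width(),manip.get_position(),manip.get_contact_force())
manip.servo_line([.4484,-.2453,.10],rate=.1)
manip.hold(.3);print(manip.get_width(),manip.get_contact_force(),manip.get_position(),manip.get_time())
wshot("w3")
for n in("scene","side"):cv2.imwrite(f"pics/{n}3.png",manip.camera(n)["image"][:,:,::-1])
E
```

```text
[0.4958 0.2646 0.108 ] 4.897013580639073
[ 0.4486 -0.2455  0.0273] [-0.2388  0.6963  0.5756]
0.03907455543298781 [ 0.4486 -0.2454  0.0274] [0.0791 0.5898 6.2067]
0.039282153722837373 [ 0.8593 -0.6492 -0.8498] [ 0.4482 -0.2452  0.0995] 7.2917
```

View pics/w3.png

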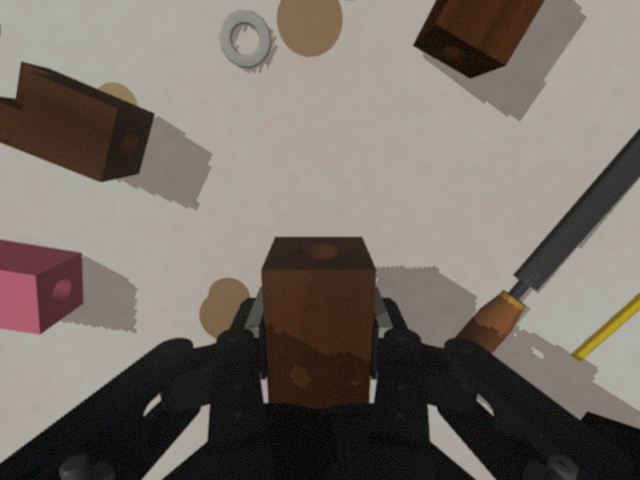

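View pics/scene3.png

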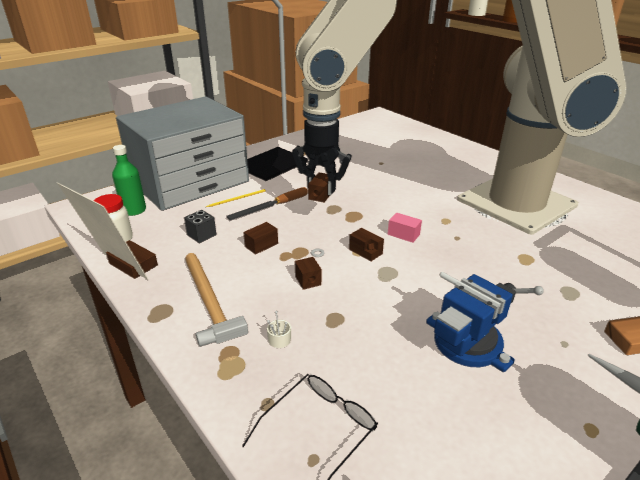

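```bash
cat >> h.py <<'E'
TIP=np.array([.5072,.1535]);YAW=np.radians(3.7);AX=np.array([-np.sin(YAW),np.cos(YAW)]);LX=np.array([AX[1],-AX[0]])
OI=rot(D,(-AX[0],-AX[1],0))
def pose(s,lat=0,z=.1155): # s: block centre distance before tip
    return np.r_[TIP-AX*s+LX*lat,z]
E
python3 - <<'E'
from h import *
np.set_printoptions(precision=4,suppress=True)
W=WC("w3")
p=manip.get_position();r=R.from_rotvec(manip.get_ee_rot()).as_matrix()
for q in [(264,268),(374,268)]:
    P=plane(W,q,p[2]+.013);print(r.T@(P-p))
manip.move_to([.4484,-.2453,.22],manip.get_ee_rot())
manip.move_to(pose(65,)[:3]*0+np.r_[TIP-AX*.07,.22],OI)
manip.servo_line(pose(.06),OI,rate=.1);manip.hold(.3)
print(manip.get_position(),pose(.06),manip.get_contact_force(),manip.get_time())
wshot("w4")
for n in("scene","side"):cv2.imwrite(f"pics/{n}4.png",manip.camera(n)["image"][:,:,::-1])
a=cv2.imread("pics/scene4.png")[230:350,370:530];b=cv2.imread("pics/side4.png")[140:260,150:310]
cv2.imwrite("pics/z7.png",np.hstack([cv2.resize(x,(400,300),interpolation=2) for x in(a,b)]))
cv2.imwrite("pics/z7a.png",cv2.resize(a,(800,600),interpolation=2))
cv2.imwrite("pics/z7b.png",cv2.resize(b,(800,600),interpolation=2))
E
```

```text
[-0.013  -0.0196 -0.0322]
[-0.013   0.0183 -0.0321]
[0.5113 0.0936 0.1159] [0.5111 0.0936 0.1155] [-0.2294 -0.3715 -1.0438] 10.7583
```

View pics/z7a.png

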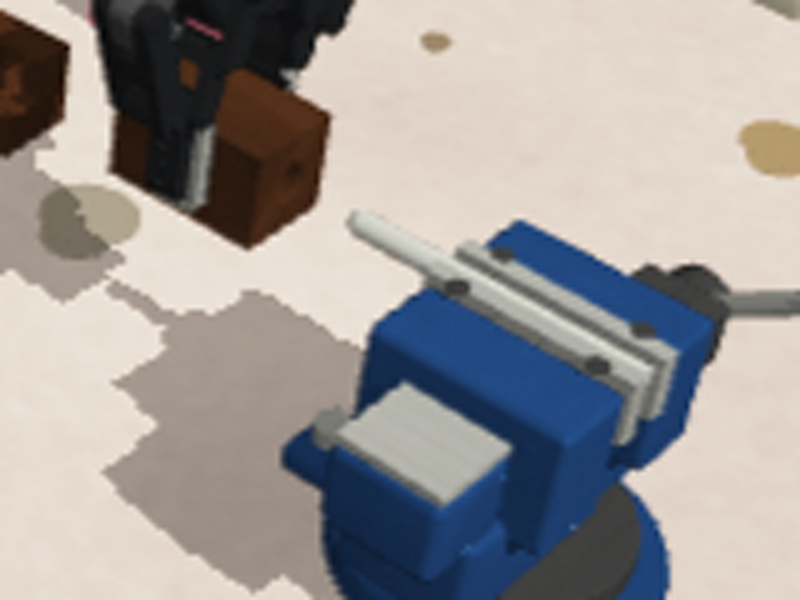

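View pics/z7b.png

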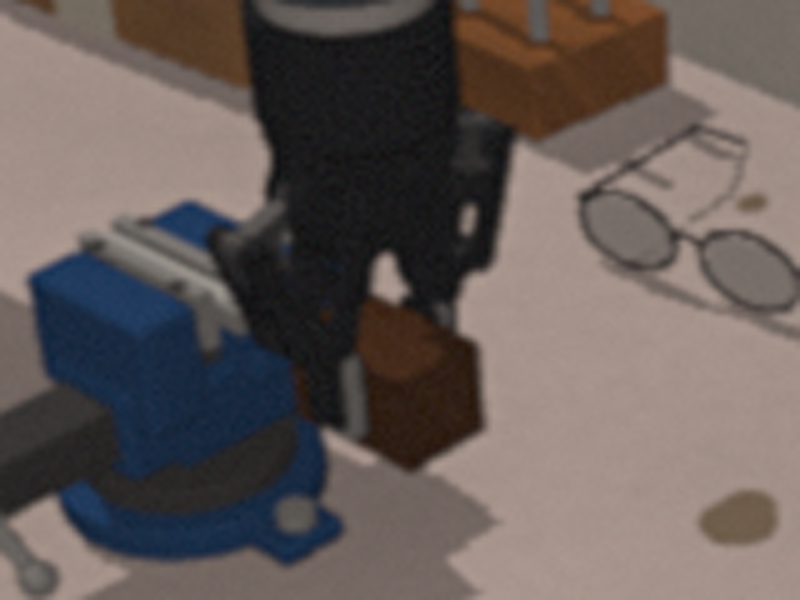

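View pics/w4.png

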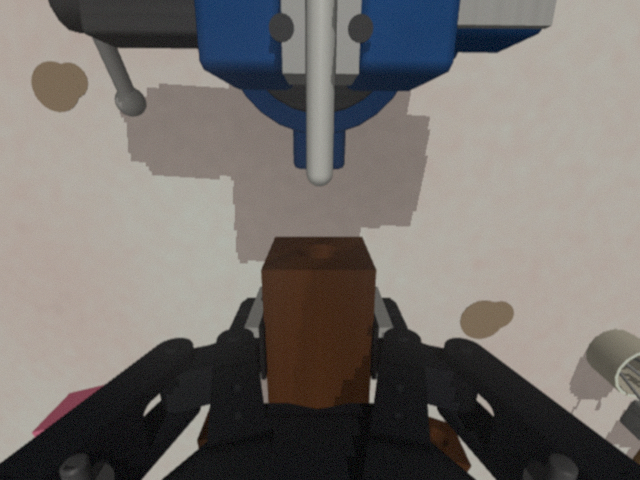

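```bash
cat >> h.py <<'E'
def push(s0,s1,lat=0,z=.1155,step=.003,lim=12):
    s=s0;f0=manip.get_contact_force()
    while s>s1+1e-9:
        s=max(s-step,s1);manip.servo_line(pose(s,lat,z),OI,rate=.04)
        f=manip.get_contact_force()-f0;p=manip.get_position();act=(TIP-p[:2])@AX
        print(round(s,4),'act',round(act,4),'lat',round((p[:2]-TIP)@LX,4),'z',round(p[2],4),'F ax/lat/z',round(f[:2]@AX,1),round(f[:2]@LX,1),round(f[2],1))
        if np.linalg.norm(f)>lim: print('STOP');break
    return s
E
python3 - <<'E'
from h import *
d=TIP-AX*.028
print(proj(SC,np.r_[d,.108])-proj(SC,np.r_[TIP,.108]), 'meas',np.array([370+293/5,230+172/5])-np.array([441.8,273.6]))
E
python3 - <<'E'
from h import *
s=push(.06,.034,step=.013); s=push(s,.024); print(manip.get_time())
E
```

```text
[-13.25106554  -7.23113742] meas [-13.2  -9.2]
0.047 act 0.0467 lat -0.0001 z 0.1155 F ax/lat/z -0.4 0.7 -1.0
0.034 act 0.0338 lat -0.0 z 0.1155 F ax/lat/z -0.2 0.3 -0.2
0.031 act 0.0309 lat 0.0 z 0.1155 F ax/lat/z 0.3 0.8 0.1
0.028 act 0.0279 lat 0.0 z 0.1155 F ax/lat/z 0.0 0.6 0.6
0.025 act 0.0248 lat 0.0 z 0.1155 F ax/lat/z -0.2 -0.7 -0.6
0.024 act 0.024 lat -0.0 z 0.1155 F ax/lat/z -0.1 0.9 0.0
12.8583
```

```bash
python3 - <<'E'
from h import *
s=push(.024,-.004,step=.002,lim=9); print(s,manip.get_width(),manip.get_time())
wshot("w5")
cv2.imwrite("pics/scene5.png",manip.camera("scene")["image"][:,:,::-1])
a=cv2.imread("pics/scene5.png")[230:350,370:530];cv2.imwrite("pics/z8.png",cv2.resize(a,(640,480),interpolation=2))
E
```

```text
0.022 act 0.0219 lat 0.0 z 0.1155 F ax/lat/z -0.1 -1.3 -0.7
0.02 act 0.0199 lat 0.0 z 0.1155 F ax/lat/z -0.5 -0.3 -0.2
0.018 act 0.0179 lat 0.0 z 0.1155 F ax/lat/z 0.1 -0.5 -0.9
0.016 act 0.0159 lat 0.0 z 0.1155 F ax/lat/z -0.1 -0.8 -0.3
0.014 act 0.0139 lat 0.0 z 0.1155 F ax/lat/z 0.5 0.1 -0.4
0.012 act 0.0119 lat 0.0 z 0.1155 F ax/lat/z -0.8 -1.4 -0.6
0.01 act 0.0099 lat -0.0 z 0.1155 F ax/lat/z -0.3 -0.6 -0.0
0.008 act 0.0079 lat 0.0 z 0.1155 F ax/lat/z -0.8 0.6 0.6
0.006 act 0.006 lat -0.0 z 0.1155 F ax/lat/z 0.1 -0.4 -0.1
0.004 act 0.0054 lat -0.0001 z 0.1154 F ax/lat/z -10.6 0.0 1.4
STOP
0.003999999999999993 0.03919455103932765 15.3583
```

View pics/z8.png

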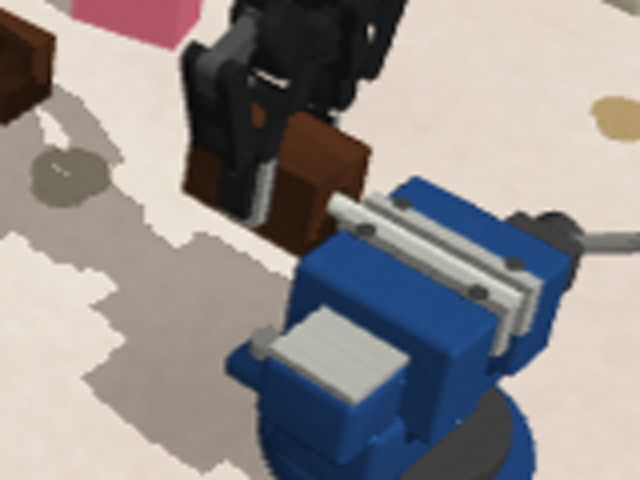

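View pics/w5.png

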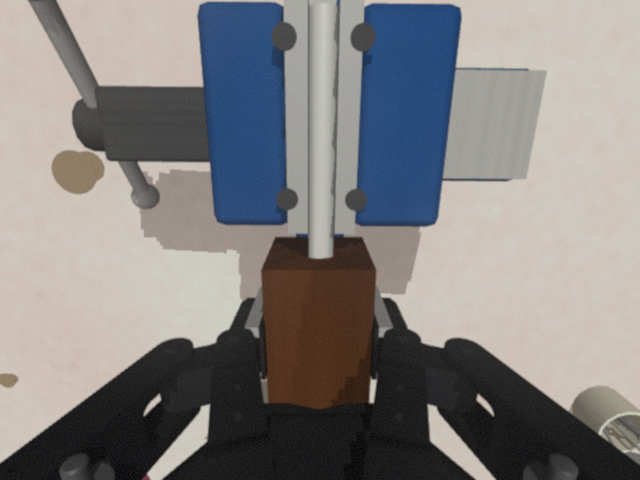

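```bash
python3 - <<'E'
from h import *
np.set_printoptions(precision=3,suppress=True)
d=.08
manip.servo_line(pose(.03),OI,rate=.05);print(manip.get_contact_force())
manip.servo_line(pose(.1),OI,rate=.12)
manip.servo_line(pose(.1,z=.34),OI,rate=.15)
print(manip.get_joint_positions(),manip.get_width(),manip.get_contact_force(),manip.get_time())
for x in(.5,.6,.7):
  for z in(.35,.45):
    for a in(0,30,60,90,-90): 
      h=(np.cos(np.radians(a)),np.sin(np.radians(a)),0);print(x,z,a,manip.solve_ik([x,0.02,z],rot(h,(0,0,-1))))
E
```

```text
[0.454 0.516 0.062]
[0.081 0.167 1.779 0.    1.198 0.017] 0.0394675538506795 [-0.665  0.616 -0.753] 18.5083
0.5 0.35 0 [ 0.037  0.355  2.575  3.179  1.36  -1.579]
0.5 0.35 30 [-0.475  0.38   2.449  2.121  1.404 -1.306]
0.5 0.35 60 [-0.579  0.477  2.165  1.522  1.598 -1.071]
0.5 0.35 90 [-0.499  0.603  1.861  1.169  1.876 -0.955]
0.5 0.35 -90 [ 0.519  0.622  1.817 -1.16   1.897 -2.205]
0.5 0.45 0 [ 0.037 -0.043  2.502  3.189  0.888 -1.601]
0.5 0.45 30 [-0.475  0.066  2.389  2.033  1.221 -0.968]
0.5 0.45 60 [-0.579  0.264  2.122  1.53   1.609 -0.816]
0.5 0.45 90 [-0.499  0.443  1.826  1.234  1.946 -0.763]
0.5 0.45 -90 [ 0.519  0.468  1.782 -1.227  1.967 -2.392]
0.6 0.35 0 [ 0.025  0.402  2.374  3.169  1.205 -1.58 ]
0.6 0.35 30 [-0.353  0.441  2.259  2.216  1.294 -1.222]
0.6 0.35 60 [-0.472  0.553  1.977  1.613  1.541 -0.96 ]
0.6 0.35 90 [-0.426  0.696  1.649  1.264  1.87  -0.821]
0.6 0.35 -90 [ 0.445  0.715  1.608 -1.256  1.89  -2.339]
0.6 0.45 0 [ 0.025  0.123  2.32   3.175  0.873 -1.592]
0.6 0.45 30 [-0.353  0.203  2.212  2.127  1.132 -0.971]
0.6 0.45 60 [-0.472  0.377  1.94   1.606  1.533 -0.746]
0.6 0.45 90 [-0.426  0.559  1.617  1.318  1.917 -0.65 ]
0.6 0.45 -90 None
0.7 0.35 0 [ 0.019  0.476  2.168  3.163  1.073 -1.581]
0.7 0.35 30 [-0.28   0.52   2.057  2.254  1.19  -1.143]
0.7 0.35 60 [-0.396  0.642  1.77   1.666  1.486 -0.846]
0.7 0.35 90 [-0.37   0.803  1.412  1.342  1.864 -0.679]
0.7 0.35 -90 None
0.7 0.45 0 [ 0.019  0.262  2.125  3.168  0.816 -1.589]
0.7 0.45 30 [-0.28   0.329  2.018  2.165  1.053 -0.939]
0.7 0.45 60 [-0.396  0.494  1.736  1.649  1.47  -0.663]
0.7 0.45 90 [-0.37   0.685  1.38   1.389  1.895 -0.525]
0.7 0.45 -90 None
```

```bash
python3 - <<'E'
from h import *
np.set_printoptions(precision=4,suppress=True)
h=(.5,.866,0)
manip.move_to([.5,.02,.40],rot(h,(0,0,-1)));manip.hold(.5)
print(R.from_rotvec(manip.get_ee_rot()).as_matrix(),manip.get_position(),manip.get_width(),manip.get_joint_vel(),manip.get_time())
wshot("w6")
for n in("scene","side"):cv2.imwrite(f"pics/{n}6.png",manip.camera(n)["image"][:,:,::-1])
E
```

```text
[[ 0.4997  0.8662  0.0001]
 [ 0.8662 -0.4997 -0.0001]
 [-0.0001  0.0002 -1.    ]] [0.5    0.0202 0.4001] 0.039263683147634225 [-0.0019  0.0005 -0.0014  0.0003 -0.0002 -0.0004] 20.375
```

View pics/scene6.png

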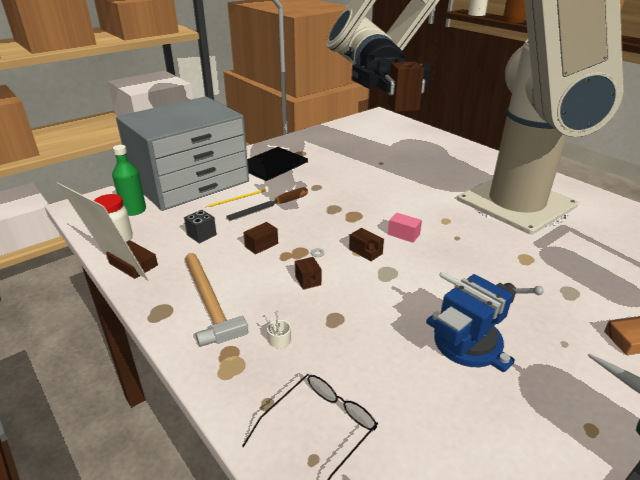

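View pics/side6.png

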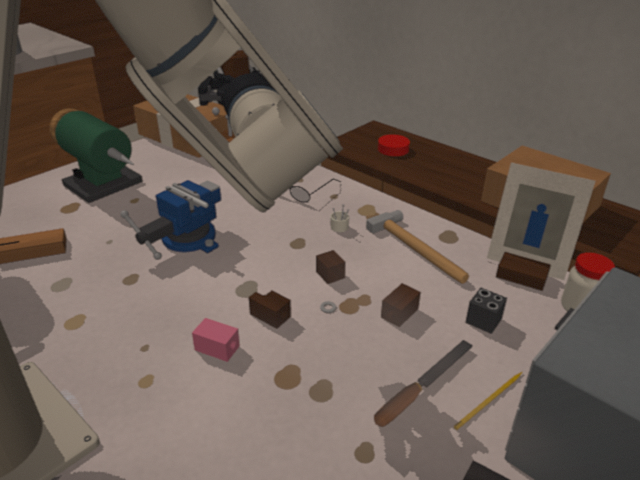

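View pics/w6.png

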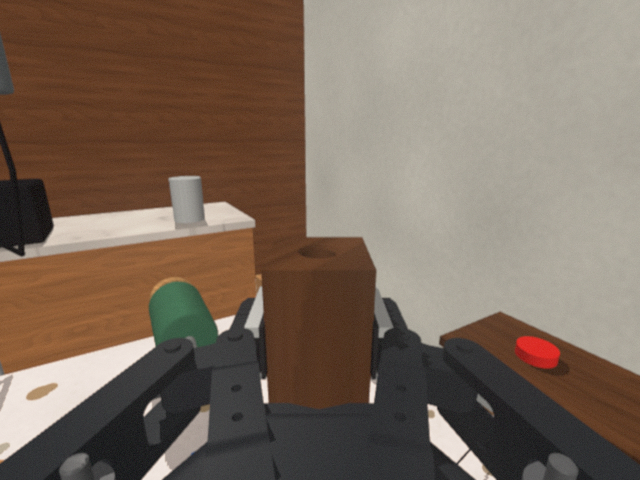

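```bash
python3 - <<'E'
from h import *
manip.hold(.5);print(manip.get_joint_vel(),manip.get_width(),manip.get_contact_force());manip.sign_off()
E
```

```text
[ 1.28573157e-03  2.38290248e-04  2.79931971e-04  1.04941619e-03
  1.17378630e-03 -4.92725721e-05] 0.039181906203224134 [-0.10005804  0.03196353 -1.73547261]
the job is handed in; nothing more can be done
```

The job is done and handed in at about 21 s of the 67 s allowed. I took the good plinth lying nearest the robot. I could not tell whether it is plinth_a or plinth_b.

- **Finding the hole:** The cameras showed a hole in one end, so I tried that end first. It slid onto the dowel with no noticeable resistance and stopped firmly at 10.6 N. The tip measured 5.4 mm from the middle of the block, against the stated 4 mm. I took the 1.4 mm difference as error in my measured tip position. The other end was not tried.
- **Final hold:** I drew the plinth off and turned it. It is held with the middle of the block about 0.40 m above the bench, and the tool's tilt is under 0.02° from level. The arm is still and the grip width is steady at 39 mm. The wrist picture shows the hole facing up.
- **Everything else:** By eye, before and after pictures from the two fixed cameras show the other plinths and bystanders where they lay. I did not measure this.
- **Checks that disagreed:** My estimates of the dowel's yaw ran from 2.6° to 4.9°, leaving out one of −2.8° that I put down to a badly picked point. I used 3.7°, and the wrist view confirmed it lined up. One camera placed the hole about 2 pixels higher than expected before insertion, but the block went on without binding.

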